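# Make up the spice caddy, lock its T-foot handle and carry it to the mat

## Robot

A 6-joint arm with a two-finger parallel gripper is mounted at the origin on a cart in front of the work surface, level with it; the furniture and walls round the work are solid. World frame = base frame: x ahead of the robot, y to its left, z up, the work surface at z = 0. Lengths are in mm, angles in degrees, forces in N, time in s.
With the tool pointing down it reaches from about 350 to 850 mm from the base axis. Payload 8.1 kg.
Tool frame: the origin (TCP) lies between the finger pads; the fingertips stand 11 mm ahead of it and the grasp point (between the pads) lies 8 mm behind it; z points along the fingers, y is the line along which they close (so a half turn about z gives the same grasp; the last joint's range is limited). The gripper opens to 85 mm and grips with 20 to 120 N. Pads are 22 mm wide; open, the fingers measure 114 mm over their backs; the gripper's body (76 mm by 85 mm) begins 54 mm behind the grasp point. The pads swing forward as they close: fully open they stand 13 mm farther back than shut.
Start: joints at [-4.893, 7.471, 85.268, -0, 87.261, -4.893], TCP at [600.004, 0.022, 242.292] pointing down, gripper open.
Joint ranges: [-169.43, 169.43], [-51.17, 129.36], [1.28, 143.12], [-76.62, 256.62], [0, 156.53], [-152.29, 152.29]. Speed limits (degrees/s): [136.94, 136.94, 159.86, 180, 180, 180].

## Interface

Orientations are given as [roll, pitch, yaw] about the fixed x, y, z axes, in that order (R = Rz(yaw) Ry(pitch) Rx(roll)).
In Python, from bench import r, snapshot, get_calibration gives the robot as it stands.
- The arm moves only by the tool step_arm, never from a script. Its argument "rows" is a list of rows, each a list of 2 entries, a list of its own where there are three numbers: the shift along the tool's x, y, z in mm, then the turn about the tool's z in degrees. In form: [[[tx, ty, tz], yaw], ...]. A call has 1 to 12 rows; each row is the pose to reach, as a shift and turn from the pose commanded when the call began, along the tool's axes at that moment; what a row does not reach only later rows make up. A row lasts 1/10 s, in which the tool goes at most 50 mm and 8.59 degrees, less where a joint would pass 70% of its speed; a pose out of reach is approached as far as the arm can. A call with a gripper value outside its range is refused whole. "fingers" is the opening, from 0 (shut) to 1 (fully open), set as the call begins (left out, the last holds). The fingers move at their own pace and stop on an object; "squeeze" is the grip in N (left out, the last holds). Time passes only in rows, so rows that repeat a pose let the fingers close. It gives the time, the measured TCP pose, the force, the opening and the grip force at its end, in the units of the state.
- r.sense(): the state, without advancing time (a new reading comes with each control period).
- snapshot(name): name is "scene" or "side" or "wrist"; returns the picture (480x640x3 uint8, blue, green, red); there is no depth.
- get_calibration(name): a dict with "fovy" (degrees; the focal length in pixels is half the picture's height over the tangent of half this angle, whatever the lens; pixels are square), "cx", "cy" (the principal point, pixels), "dist" ([k1, k2, p1, p2, k3] as OpenCV has them; the pictures are not rectified), "eye" and "orientation" of the camera in the world. Camera axes: x right, y up, looking along -z (the intrinsics and any distortion apply to the point x, -y, -z); pixel columns grow to the right and rows downward; lengths in mm; the calibration is good to about 2 mm. A picture is of the moment at which its call begins: read the wrist's pose just before it. get_calibration takes no time and is no camera call; for the wrist camera it gives the pose at the moment of the call.
- r.hand_in(): hands the job in; it is judged then, once.
The state is a dict: "time": time; "joint_pos": joint angles; "qd": joint speeds; "joint_efforts": joint torques, N m; "tool_pos": TCP position; "tcp_rot": TCP orientation; "ft_force": force on the tool from outside, world axes, zero at the start; "wrist_torque": the same for the moment, N m; "finger_gap": finger opening in mm; "grip_force": force on a finger pad.
Only numpy, scipy, OpenCV 4.12 (cv2) and the standard library are available. Lean on these libraries where they do the work, as an engineer would, in place of code of your own. Each camera call takes 0.05 s, during which the arm holds its last target. There are 200 camera calls.

## Task

Make up the spice caddy and put it out for service: stand the white-lidded and the dark-lidded spice jar in its two end pockets, one in each. Then take the handle off the draining rack and lock it in the middle of the caddy: T foot down through the slot of the steel lock plate, press it down against the spring, give it a quarter turn, and let the spring lift it home so that it holds with its bar standing over both jars. Finally carry the caddy by its handle alone to the ribbed rubber bar mat, set it down upright and squarely, wholly on the mat, and let go, leaving the other things on the worktop where they are.

Things in the scene. Friction and masses are not known exactly. Their poses are not given: they have to be found in the camera images.
- caddy: Black open caddy, loose, about 0.5 kg, 188 long (x axis) x 66 wide (y) x 50 mm high (rim bead to 53; the hub in the middle 64 mm x 66 mm, 61 mm high), walls 4 mm; origin at the centre of its underside. Square pockets, 58 x 58 mm inside, floor 6 mm up, centred at x = +61 and -61 mm. The hub holds the lock plate that takes the handle.
- hub (a point): Middle of the hub: over the caddy's centre, level with the lock plate's top (56 mm above the caddy's underside). The plate (38 x 58 mm) has one slot, 40.6 mm long across the caddy (y), 16.4 mm wide. The plate is set along x for balance and held fast: the slot sits anywhere from -8 to +8 mm in x from this point; the offset is not reported, so look or feel for it with the foot.
- spring (a point): Top of the sprung pad, 12.5 mm below the plate's top; pushes up 5 N, 9 N at the handle's stop. With its foot bottom 16.5 to 19 mm below the plate's top the handle can turn, either way. A quarter turn on, the spring lifts the foot into a notch under the plate, along the caddy's x (foot bottom 13.5 mm below the plate's top, about 5 degrees of play), where it can neither turn nor come out.
- pocket_a (a point): Centre of the floor of the pocket at the caddy's +x end.
- pocket_b (a point): Centre of the floor of the pocket at the caddy's -x end.
- handle_bar (a point): Handle, loose, 0.09 kg: centre of its wooden grip bar, 124 long (x axis) x 16 wide (y) x 16 mm high (z), the place to grip it. An 8 mm steel stem goes down from its middle to the T foot. At the start it hangs upright on the draining rack, the bar's ends on the two wires (70 mm free between them), bar centre 144 mm above the worktop.
- handle_foot (a point): Lowest point of the handle, middle of its T foot, 112 mm straight below the bar's centre, axes as the bar's. The foot is 38 long (x, along the bar) x 14 wide (y) x 9.5 mm high, its lower edges rounded (radius 4.5 mm) its upper ones too (2 mm). A 22 mm collar on the stem, underside 19 mm above this point, stops on the lock plate when pressed right down.
- rack: Fixed stainless draining rack, tray 110 (x) x 104 (y) x 9 mm, with two wire arches of 140 mm height at x = +38 and -38 mm, each 98 mm wide along y, 6 mm wire with a shallow dip in the middle for the handle's bar, which lies along x. Origin: centre of its underside.
- white_lid_jar (a point): Centre (49 mm up) of the spice jar with the white lid: rounded-square body, 46 mm across the flats (which face along its x and y) and 54 mm across the corners, round lid of 46 mm in the top 21 mm, 98 mm high in all, about 0.11 kg, loose, upright on the worktop.
- dark_lid_jar (a point): Centre (52.5 mm up) of the round spice jar with the dark brown lid, 44 mm diameter (lid and body), 105 mm high, about 0.11 kg, loose, upright on the worktop.
- bar_mat: Fixed black ribbed rubber mat, 240 (x) x 116 (y) x 5 mm, lying on the worktop. Origin: centre of its underside.
- sugar_shaker: White sugar shaker, 49 mm diameter, 88 mm high; bystander, origin at its underside.
- sauce_bottle: Brown squeeze bottle, 40 mm diameter, 139 mm high; bystander, origin at its underside.
- timer: Digital kitchen timer on a foot, 48 x 82 x 63 mm; bystander, origin at its underside.
- small_cup: Small clear plastic cup, 73 mm diameter, 88 mm high, very light; bystander, origin at its underside.
Mind the look-alikes: they are no part of the job. Leave any purple look-alike of the part that bears dark_lid_jar alone.

How it is judged:
By the outcome, as a careful person would: the job done as asked, in the order asked, and still so for the second after the job is handed in, with the robot touching nothing.
It also fails if it takes over 72 s, if anything falls off the work surface, if the arm or the gripper's body presses on something with over 40 N, if the wrist force passes 120 N, or if a joint passes its speed limit or range.

## Working session

There is one attempt and no reset: what is moved stays moved. The work goes in short steps, Python scripts to look and compute and a tool call to move; the robot and the scene stay as the last step left them, time stands still between calls to the robot, and variables do not carry over. Pictures are saved under pics/ and viewed, at most 10 in all, crops included, and the job is handed in when it is done.

Besides the shell and the picture viewer there is one more tool, called after "Emit:" as name(argument=value, ...) on one line, values as JSON. step_arm: Moves the arm, as the interface text tells. Its arguments: {"type":"object","properties":{"rows":{"type":"array"},"fingers":{"type":"number"},"squeeze":{"type":"number"}},"required":["rows"]}

```bash
mkdir -p pics; ls; python3 - <<'E'
from bench import r,snapshot,get_calibration
import cv2
for n in("scene","side","wrist"):
    cv2.imwrite(f"pics/{n}0.png",snapshot(n)); print(n,get_calibration(n))
s=r.sense();print(s)
E
```

```text
pics
scene {'fovy': 53.525276333872846, 'cx': 323.58275869040676, 'cy': 237.38188543705314, 'dist': array([-0.08990803,  0.        ,  0.        ,  0.        ,  0.        ]), 'eye': array([-120.2352191 , -531.74073185, 1082.01192098]), 'orientation': array([ 41.93870206,  -0.51763031, -49.9835397 ])}
side {'fovy': 42.01536536361177, 'cx': 305.21982823672585, 'cy': 245.07177748248782, 'dist': array([-0.1632117,  0.       ,  0.       ,  0.       ,  0.       ]), 'eye': array([  82.78238138, 1437.43612274, 1491.68880548]), 'orientation': array([  47.35002258,   -0.94741861, -161.63074947])}
wrist {'fovy': 69.18487464269668, 'cx': 320.50439753425854, 'cy': 235.8266620965743, 'dist': array([-0.03436679,  0.        ,  0.        ,  0.        ,  0.        ]), 'eye': array([599.54187502,  76.81106033, 373.64634965]), 'orientation': array([-1.74455194e+01,  4.11410698e-02, -1.26137360e-02])}
{'time': 0.15, 'joint_pos': array([-4.89196825e+00,  7.50627871e+00,  8.53156052e+01, -8.07247483e-04,
        8.72607648e+01, -4.89256164e+00]), 'qd': array([ 0.0668355 , -0.09306079, -0.24488758, -0.03713153,  0.06911911,
       -0.08703517]), 'joint_efforts': array([ 1.01583330e-03, -5.70061326e+01, -5.01160097e+01, -1.39109225e-04,
        9.69119486e-03, -7.10949371e-05]), 'tool_pos': array([5.99592857e+02, 6.36202457e-02, 2.41467503e+02]), 'tcp_rot': array([-1.79917584e+02, -6.24557216e-03,  9.00006281e+01]), 'ft_force': array([-0.7431929 ,  1.12484931, -0.30585612]), 'wrist_torque': array([ 0.06667159, -0.02706905,  0.03206042]), 'grip_force': 0.0, 'finger_gap': 85.40219134000706}
```

View pics/scene0.png

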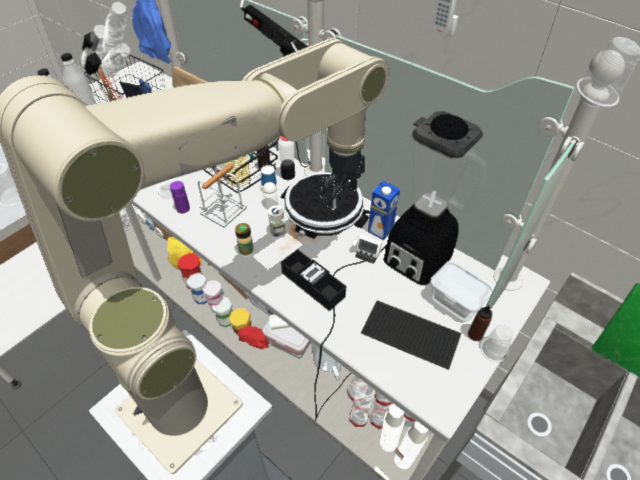

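View pics/side0.png

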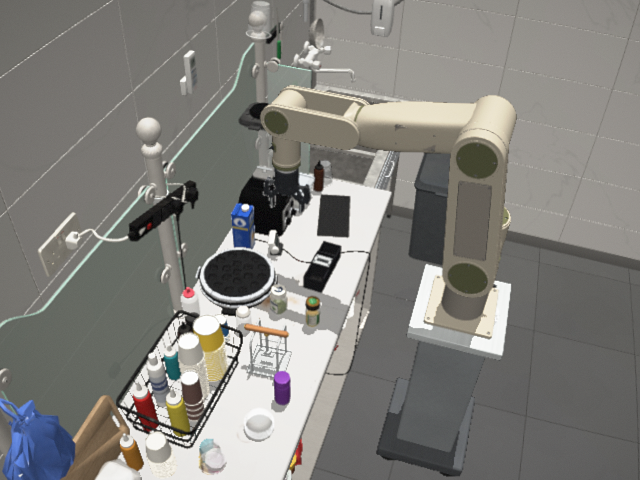

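Scene picture: caddy at about (313,277), green/dark-lidded round jar at (244,238), square-bodied jar at (277,220), purple look-alike at (180,197), white-lidded things at (269,175–195), handle on the rack at (218,178), mat at (411,333). An enlarged crop will confirm them.

```bash
cat > h.py <<'E'
import numpy as np,cv2
from bench import r,snapshot,get_calibration
from scipy.spatial.transform import Rotation as R
def K(c,H=480):
    f=H/2/np.tan(np.radians(c["fovy"]/2)); return np.array([[f,0,c["cx"]],[0,f,c["cy"]],[0,0,1.]])
def rays(c,px):
    u=cv2.undistortPoints(np.float64(px).reshape(-1,1,2),K(c),c["dist"])[:,0]
    d=np.c_[u[:,0],-u[:,1],-np.ones(len(u))]
    d=R.from_euler('xyz',c["orientation"],degrees=True).apply(d)
    return c["eye"],d/np.linalg.norm(d,axis=1)[:,None]
def plane(c,px,z):
    e,d=rays(c,px); return e+d*((z-e[2])/d[:,2])[:,None]
def tri(c1,p1,c2,p2):
    out=[]
    for a,b in zip(np.reshape(p1,(-1,2)),np.reshape(p2,(-1,2))):
        e1,d1=rays(c1,a);e2,d2=rays(c2,b);d1,d2=d1[0],d2[0]
        t=np.linalg.lstsq(np.c_[d1,-d2],e2-e1,rcond=None)[0]
        A,B=e1+t[0]*d1,e2+t[1]*d2; out.append(np.r_[(A+B)/2,np.linalg.norm(A-B)])
    return np.array(out)
def proj(c,P):
    q=R.from_euler('xyz',c["orientation"],degrees=True).inv().apply(np.atleast_2d(P)-c["eye"])
    q=q*[1,-1,-1]
    return cv2.projectPoints(q.reshape(-1,1,3),np.zeros(3),np.zeros(3),K(c),c["dist"])[0][:,0]
E
python3 - <<'E'
from h import *
s=cv2.imread("pics/scene0.png");d=cv2.imread("pics/side0.png")
a=cv2.resize(s[155:315,150:363],(800,600),interpolation=cv2.INTER_CUBIC)
cv2.imwrite("pics/cropS.png",a)
b=cv2.resize(d[230:410,180:420],(800,600),interpolation=cv2.INTER_CUBIC)
cv2.imwrite("pics/cropD.png",b)
E
```

```text
(no output)
```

View pics/cropS.png

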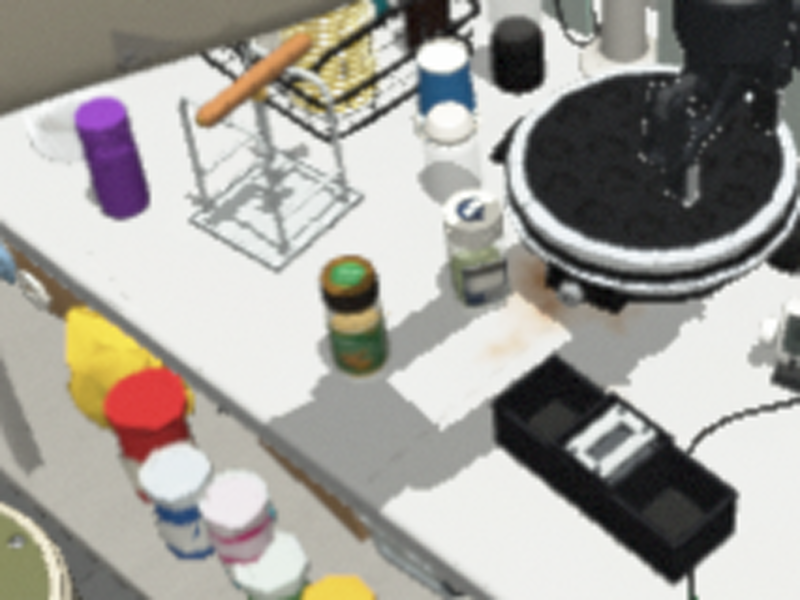

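View pics/cropD.png

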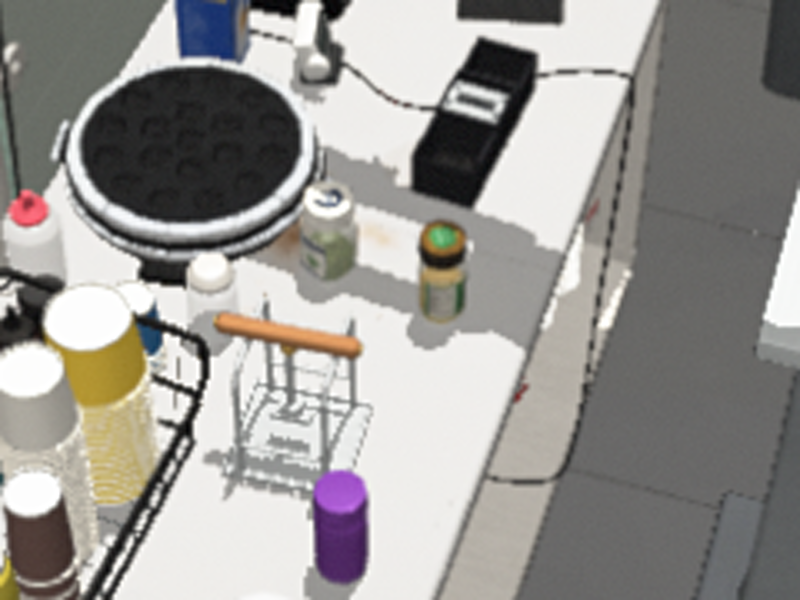

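The white-lidded candidates in the crop are the square-bodied glass jar at scene (277,220), the smooth white shaker at (269,190), and a blue-bodied bottle at (268,175). The square-bodied glass jar with its 98 mm proportions is the one meant. The dark-lidded candidates are the brown-lidded glass jar at (244,238), the all-purple look-alike at (180,197), which I leave alone, and a black cap behind at (288,170). The brown-lidded jar is the one meant. The handle bar runs from (205,186) to (230,167).

```bash
python3 - <<'E'
from h import *
np.set_printoptions(precision=1,suppress=True)
cs,cd=get_calibration("scene"),get_calibration("side")
S=lambda x,y:(150+x*213/800-.37,155+y*160/600-.37)
D=lambda x,y:(180+x*.3-.35,230+y*.3-.35)
pts=dict(white=((473,208),(328,200)),dark=((349,271),(442,236)),barN=((207,115),(352,345)),barF=((300,43),(222,322)),slot=((613,440),(478,100)),c1=((557,360),(415,158)),c2=((735,492),(483,40)),c3=((497,405),(470,183)))
for k,(a,b) in pts.items(): print(k,tri(cs,S(*a),cd,D(*b))[0])
s=cv2.imread("pics/scene0.png")
# dark regions: mat and caddy
m=((s.max(2)<60)*255).astype(np.uint8)
n,l,st,ce=cv2.connectedComponentsWithStats(m)
for i in range(1,n):
    if st[i,4]>600: print(i,st[i],ce[i])
i=l[345,411]; c=max(cv2.findContours(np.uint8(cv2.morphologyEx(np.uint8(l==i),cv2.MORPH_CLOSE,np.ones((5,5)))),0,2)[0],key=cv2.contourArea)
h=cv2.approxPolyDP(c,6,True)[:,0]; print(h); P=plane(cs,h,5); print(P)
(q,sz,a)=cv2.minAreaRect(np.float32(plane(cs,c[:,0],5)[:,:2])); print('mat',q,sz,a)
d=cv2.imread("pics/side0.png")
m=((d.max(2)<70)*255).astype(np.uint8);n,l,st,ce=cv2.connectedComponentsWithStats(m);i=l[215,335]
c=max(cv2.findContours(np.uint8(l==i),0,2)[0],key=cv2.contourArea);(q,sz,a)=cv2.minAreaRect(np.float32(plane(cd,c[:,0],5)[:,:2])); print('mat side',q,sz,a)
E
```

```text
white [554.9 208.7  94.4   1.9]
dark [439.5 225.6 104.4   1.5]
barN [461.  402.4 145.    0.6]
barF [571.3 414.4 143.    3.4]
slot [475.3  -4.2  54.1   2.9]
c1 [511.8  83.7  44.    2.7]
c2 [499.2 -98.   47.7   4.3]
c3 [453.3  92.1  37.6   3.5]
1 [242   5  65  51 978] [272.4  30.5]
9 [426 114  45  30 811] [448.9 127. ]
15 [ 290  147   75   74 3096] [329.4 189.4]
34 [ 384  205   74   80 3318] [424.  240.4]
47 [ 281  250   65   60 1547] [313.3 280.6]
52 [ 362  302   98   66 3226] [411.7 334.1]
[[376 303]
 [362 332]
 [448 367]
 [458 333]]
[[ 536.  -179.4    5. ]
 [ 439.2 -204.8    5. ]
 [ 496.7 -428.9    5. ]
 [ 598.  -399.4    5. ]]
mat (518.1759033203125, -303.5237731933594) (108.66754913330078, 232.50946044921875) 14.208736419677734
mat side (520.7789916992188, -295.8662109375) (107.5570068359375, 230.74525451660156) 14.08591079711914
```

View pics/wrist0.png

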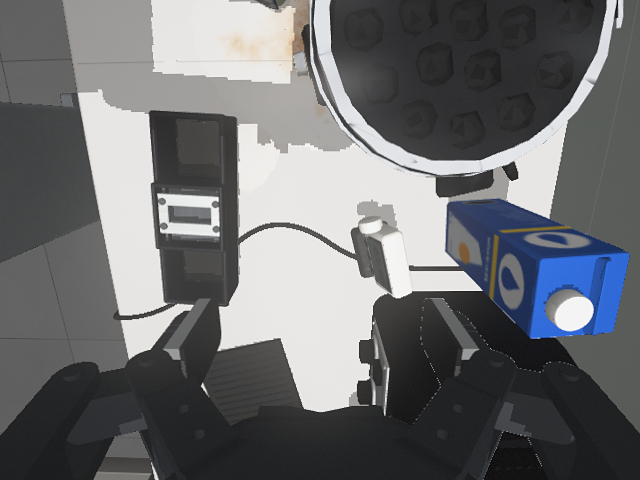

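The wrist picture shows the caddy with its lock plate at (158–220,194–237), the slot centre near (190,213), the timer at (385,255), and the waffle iron at upper right. Next: a look from above the jars, and measuring the slot and plate.

Emit:
step_arm(rows=[[[46, -20, -8], 0], [[92, -40, -16], 0], [[138, -60, -24], 0], [[184, -80, -32], 0], [[230, -100, -40], 0], [[230, -100, -40], 0], [[230, -100, -40], 0], [[230, -100, -40], 0]], fingers=1)

```text
time: 0.95
tool_pos: [500.1, 229.3, 281.7]
tcp_rot: [-180.0, 0.0, 90.0]
ft_force: [0.6, 0.2, 0.6]
finger_gap: 85.3
grip_force: 0.0
```

```bash
python3 - <<'E'
from h import *
np.set_printoptions(precision=1,suppress=True)
c=get_calibration("wrist"); print(r.sense()["tool_pos"],c["eye"],c["orientation"],r.sense()["time"])
cv2.imwrite("pics/wrist1.png",snapshot("wrist"))
c0=dict(c,eye=np.array([599.54187502,76.81106033,373.64634965]),orientation=np.array([-17.4455194,.0411410698,-.0126137360]))
w=cv2.cvtColor(cv2.imread("pics/wrist0.png"),6)
sub=w[185:245,150:228]; print(sub[28,::4])
m=np.uint8(sub[:]>140); n,l,st,ce=cv2.connectedComponentsWithStats(m); i=1+np.argmax(st[1:,4]); pl=np.uint8(l==i)
cs,h=cv2.findContours(pl,cv2.RETR_CCOMP,2)
for k,q in enumerate(cs):
    a=cv2.contourArea(q)
    if a>100:
        P=plane(c0,q[:,0]+[150,185],56)[:,:2].astype(np.float32); print(a,h[0][k][3],cv2.minAreaRect(P))
# caddy outline
for p,z in (((151,112),53),((237,117),53),((153,184),61),((155,238),61),((238,190),61),((239,250),61),((165,303),53)): print(p,plane(c0,p,z))
E
```

```text
[500.1 229.3 281.7] [500.  306.1 413.9] [-17.5  -0.   -0. ] 0.95
[231  91  76 234 237  79 120 118 122 121 124 119 122 120 119 128 235 226
  72  68]
2158.5 -1 ((474.7140808105469, -2.3863754272460938), (39.2590446472168, 57.4964485168457), 86.4842529296875)
745.5 0 ((475.23370361328125, -2.223560333251953), (17.907058715820312, 41.88871383666992), 86.56562042236328)
(151, 112) [[450.3  90.2  53. ]]
(237, 117) [[526.1  85.3  53. ]]
(153, 184) [[447.3  27.9  61. ]]
(155, 238) [[441.8 -23.6  61. ]]
(238, 190) [[524.5  22.1  61. ]]
(239, 250) [[521.4 -35.6  61. ]]
(165, 303) [[437.9 -97.   53. ]]
```

View pics/wrist1.png

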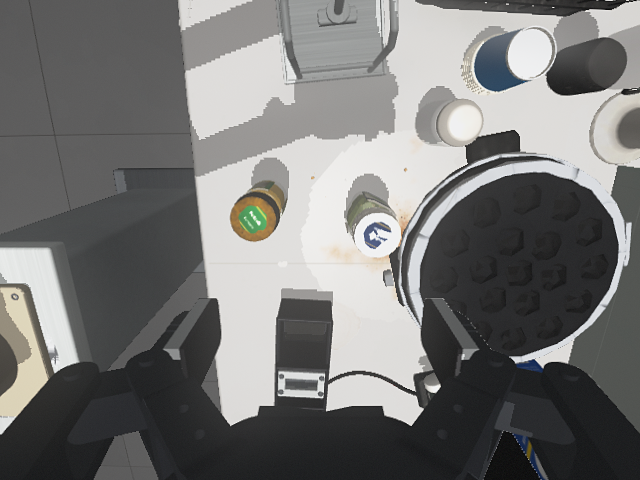

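Wrist view: dark lid top at (257,217), white lid top at (376,234); the waffle iron edge is about 25 px to the right of the white jar, so the white jar needs the fingers to close across y there.

```bash
python3 - <<'E'
from h import *
np.set_printoptions(precision=1,suppress=True)
c=get_calibration("wrist")
im=cv2.imread("pics/wrist1.png")
hsv=cv2.cvtColor(im,40)
# white lid: fit circle on bright pixels; dark lid: ellipse of brown+green
m=np.uint8(im.min(2)>225)*255; m[:205]=0;m[265:]=0;m[:,:350]=0;m[:,403:]=0
def fit(m,z,n):
    k=max(cv2.findContours(cv2.morphologyEx(m,3,np.ones((7,7))),0,1)[0],key=cv2.contourArea)
    P=plane(c,cv2.convexHull(k)[:,0],z)[:,:2].astype(np.float32)
    print(n,cv2.minEnclosingCircle(P),cv2.minAreaRect(P))
fit(m,98,'white')
m=np.uint8((hsv[...,1]>90)&(hsv[...,0]<90))*255; m[:170]=0;m[255:]=0;m[:,:215]=0;m[:,300:]=0
fit(m,105,'dark(all)')
print(plane(c,[(257,217),(231,217),(376,234)],105),plane(c,[(376,234)],98))
print('iron',plane(c,[(403,240),(388,278),(412,210)],60),plane(c,[(388,278)],30))
print('bodies',plane(c,[(268,185),(350,205),(390,200)],30))
print('rack',plane(c,[(286,82),(386,72)],9),plane(c,[(338,10)],10))
a=cv2.resize(im[180:290,330:430],(600,600),interpolation=2)
b=cv2.resize(im[0:95,270:410],(600,407),interpolation=2)
o=np.zeros((600,800,3),np.uint8);o[:400,:400]=cv2.resize(a,(400,400));o[:271,400:]=cv2.resize(b,(400,271));cv2.imwrite("pics/c2.png",o)
E
```

```text
white ((551.192138671875, 211.88623046875), 27.808971405029297) ((551.9671020507812, 206.11351013183594), (51.27804946899414, 43.81770324707031), 24.680904388427734)
dark(all) ((440.9377136230469, 229.4009246826172), 26.386127471923828) ((439.67138671875, 229.41693115234375), (51.55217742919922, 41.34103775024414), 71.12029266357422)
[[442.  226.5 105. ]
 [418.1 226.6 105. ]
 [551.7 210.1 105. ]] [[552.9 207.9  98. ]]
iron [[588.6 189.4  60. ]
 [575.  145.   60. ]
 [595.7 222.3  60. ]] [[581.3 131.3  30. ]]
bodies [[442.1 243.8  30. ]
 [533.4 221.1  30. ]
 [578.1 226.8  30. ]]
rack [[463.2 351.9   9. ]
 [570.5 361.9   9. ]] [[518.3 420.6  10. ]]
```

View pics/c2.png

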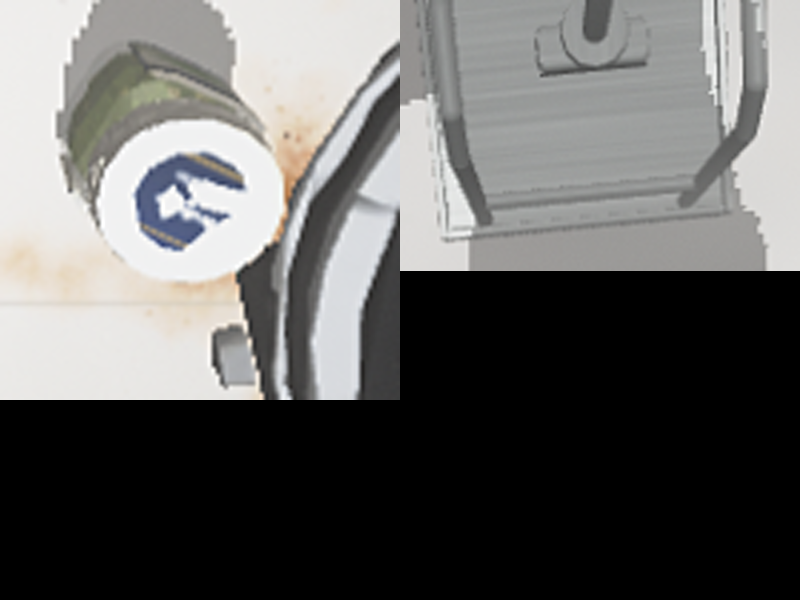

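Both points check out: white lid at (554,207.5), flats at about 54°/−36°; dark lid at (440.5,226.5); caddy axis yaw 86.5°, centre (475,−5), slot (475.2,−2.2). Picking up the white jar.

Emit:
step_arm(rows=[[[-4, 8, 20], -8], [[-8, 16, 40], -16], [[-12, 24, 60], -24], [[-16, 32, 80], -32], [[-20, 42, 100], -40], [[-22, 54, 115], -48], [[-22, 54, 130], -54], [[-22, 54, 150], -54], [[-22, 54, 180], -54], [[-22, 54, 206], -54], [[-22, 54, 214], -54], [[-22, 54, 214], -54]])

```text
time: 2.2
tool_pos: [553.0, 206.4, 66.5]
tcp_rot: [-179.8, -0.1, 143.9]
ft_force: [-1.0, -0.2, 0.4]
finger_gap: 85.4
grip_force: 0.0
```

Emit:
step_arm(rows=[[[0, 0, 0], 0], [[0, 0, 0], 0], [[0, 0, 0], 0], [[0, 0, 0], 0], [[0, 0, 0], 0], [[0, 0, 0], 0], [[0, 0, 0], 0], [[0, 0, 0], 0]], fingers=0.3, squeeze=35)

```text
time: 3.0
tool_pos: [555.2, 208.2, 70.4]
tcp_rot: [179.9, 0.1, 144.0]
ft_force: [-0.6, -2.1, 4.4]
finger_gap: 46.1
grip_force: 35.0
```

Emit:
step_arm(rows=[[[0, 0, -40], 0], [[0, 0, -90], 0], [[-12, -34, -90], 7.2], [[-24, -68, -90], 14.4], [[-35, -101, -90], 21.6], [[-47, -135, -90], 28.8], [[-59, -169, -90], 36], [[-71, -203, -90], 43.2], [[-83, -237, -90], 50.4], [[-94.3, -270.4, -90], 57.5], [[-94.3, -270.4, -90], 57.5], [[-94.3, -270.4, -90], 57.5]])

```text
time: 4.2
tool_pos: [471.6, -66.6, 159.0]
tcp_rot: [179.9, -0.0, 86.5]
ft_force: [-0.6, 0.8, -1.3]
finger_gap: 45.9
grip_force: 36.4
```

```bash
python3 - <<'E'
from h import *
np.set_printoptions(precision=1,suppress=True)
c=get_calibration("wrist"); s=r.sense(); print(s["tool_pos"],s["tcp_rot"],s["finger_gap"],s["ft_force"])
im=snapshot("wrist");cv2.imwrite("pics/w2.png",im)
sd=snapshot("side"); sc=snapshot("scene")
cv2.imwrite("pics/sd2.png",sd);cv2.imwrite("pics/sc2.png",sc)
o=np.zeros((600,800,3),np.uint8);o[:360,:480]=cv2.resize(im,(480,360));o[:300,480:]=cv2.resize(sd[190:340,260:420],(320,300));o[360:,:400]=cv2.resize(sc[200:320,230:430],(400,240))
cv2.imwrite("pics/v2.png",o)
g=cv2.cvtColor(im,6);m=np.uint8(g>140)
# plate by known location
cp=proj(c,[475,-2,56])[0];print(cp)
E
```

```text
[471.6 -66.6 159. ] [179.9  -0.   86.5] 45.940237433422936 [-0.6  0.8 -1.3]
[319.5 145.9]
```

View pics/v2.png

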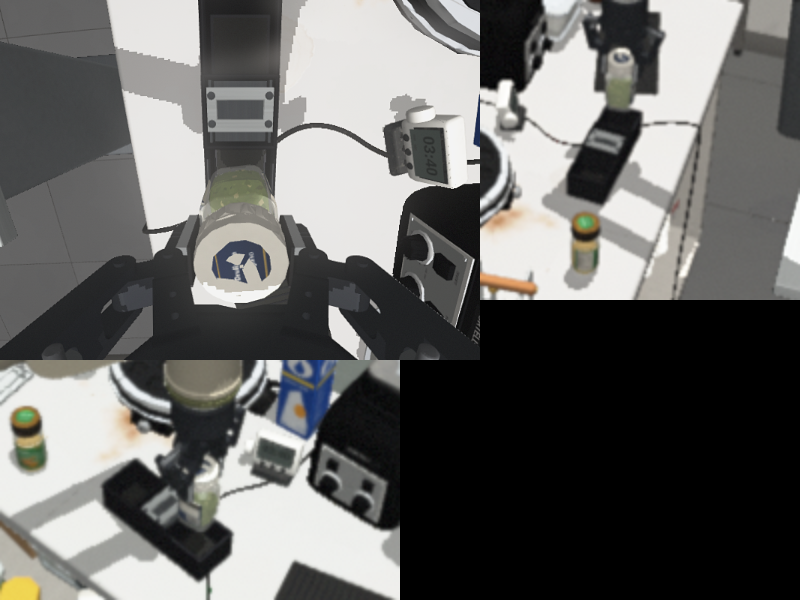

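The picture shows the jar held upright and square, with the plate at wrist (320,146) exactly where predicted. Lowering it.

Emit:
step_arm(rows=[[[0, 0, 30], 0], [[0, 0, 55], 0], [[0, 0, 72], 0], [[0, 0, 78], 0], [[0, 0, 81], 0], [[0, 0, 82], 0], [[0, 0, 82], 0]])

```text
time: 5.05
tool_pos: [472.2, -66.2, 77.3]
tcp_rot: [179.9, 0.0, 86.5]
ft_force: [0.1, -0.3, -0.2]
finger_gap: 46.1
grip_force: 36.4
```

Emit:
step_arm(rows=[[[0, 0, 0.5], 0], [[0, 0, 1], 0], [[0, 0, 1], 0]])

```text
time: 5.35
tool_pos: [472.1, -66.3, 76.3]
tcp_rot: [179.9, 0.0, 86.5]
ft_force: [-2.1, 1.1, 5.1]
finger_gap: 45.7
grip_force: 36.8
```

Emit:
step_arm(rows=[[[0, 0, 0], 0], [[0, 0, 0], 0], [[0, 0, 0], 0], [[0, 0, 0], 0], [[0, 0, 0], 0], [[0, 0, -25], 0], [[0, 0, -75], 0], [[0, 0, -100], 0], [[0, 0, -100], 0], [[0, 0, -100], 0]], fingers=1)

```text
time: 6.35
tool_pos: [471.7, -66.3, 175.7]
tcp_rot: [179.9, 0.0, 86.5]
ft_force: [0.1, 0.2, -0.2]
finger_gap: 85.6
grip_force: 0.0
```

Emit:
step_arm(rows=[[[42, -7, 0], 0], [[84, -14, 0], 0], [[126, -21, 0], 0], [[168, -28, 0], 0], [[210, -35, 0], 0], [[252, -42, 0], 0], [[290, -48.6, 10], 0], [[290, -48.6, 45], 0], [[290, -48.6, 80], 0], [[290, -48.6, 98], 0], [[290, -48.6, 102], 0], [[290, -48.6, 102], 0]])

```text
time: 7.55
tool_pos: [439.1, 225.7, 71.6]
tcp_rot: [-179.8, 0.1, 86.5]
ft_force: [0.4, -0.1, 0.3]
finger_gap: 85.6
grip_force: 0.0
```

Emit:
step_arm(rows=[[[0, 0, 0], 0], [[0, 0, 0], 0], [[0, 0, 0], 0], [[0, 0, 0], 0], [[0, 0, 0], 0], [[0, 0, 0], 0], [[0, 0, 0], 0], [[0, 0, 0], 0]], fingers=0.3, squeeze=35)

```text
time: 8.35
tool_pos: [441.3, 226.7, 74.6]
tcp_rot: [179.9, -0.1, 86.5]
ft_force: [-2.9, -0.3, 7.3]
finger_gap: 43.5
grip_force: 34.4
```

Emit:
step_arm(rows=[[[0, 0, -40], 0], [[0, 0, -85], 0], [[-42, 12, -90], 0], [[-84, 24, -90], 0], [[-126, 36, -90], 0], [[-168, 48.6, -90], 0], [[-168, 48.6, -90], 0], [[-168, 48.6, -90], 0], [[-168, 48.6, -90], 0]])

```text
time: 9.25
tool_pos: [478.6, 56.2, 163.3]
tcp_rot: [-180.0, -0.0, 86.5]
ft_force: [-0.9, -0.0, -1.4]
finger_gap: 43.6
grip_force: 35.8
```

```bash
python3 - <<'E'
from h import *
np.set_printoptions(precision=1,suppress=True)
s=r.sense(); print(s["tool_pos"],s["finger_gap"],s["ft_force"])
im=snapshot("side");cv2.imwrite("pics/sd3.png",im)
sc=snapshot("scene"); w=snapshot("wrist")
o=np.zeros((600,800,3),np.uint8);o[:360,:480]=cv2.resize(w,(480,360));o[:300,480:]=cv2.resize(im[190:340,260:420],(320,300));o[360:,:400]=cv2.resize(sc[200:320,230:430],(400,240))
cv2.imwrite("pics/v3.png",o); cv2.imwrite("pics/w3.png",w)
E
```

```text
[478.6  56.2 163.3] 43.58515975097608 [-0.9 -0.  -1.4]
```

View pics/v3.png

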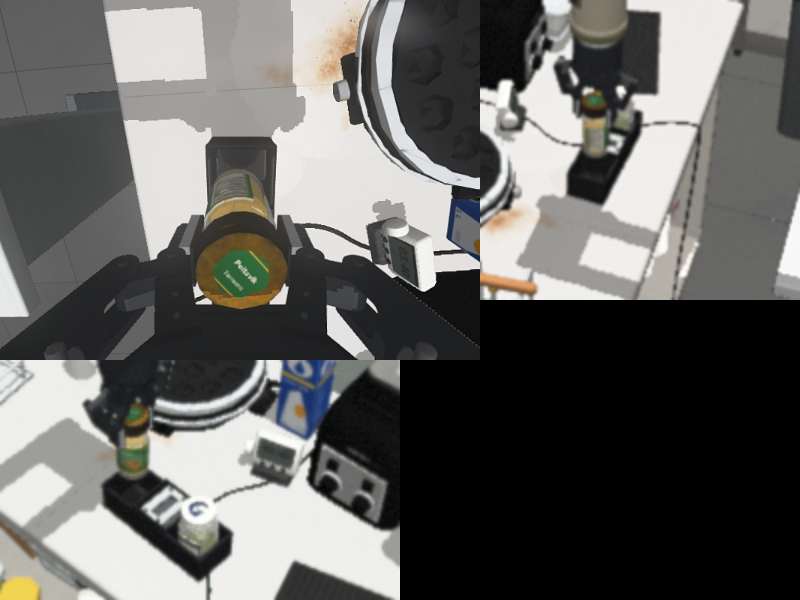

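The picture shows the white jar standing in its pocket and the dark jar upright and centred over the free pocket. Lowering it.

Emit:
step_arm(rows=[[[0, 0, 30], 0], [[0, 0, 60], 0], [[0, 0, 75], 0], [[0, 0, 80], 0], [[0, 0, 81.5], 0], [[0, 0, 82.5], 0], [[0, 0, 83], 0], [[0, 0, 83], 0]])

```text
time: 10.2
tool_pos: [479.5, 55.7, 81.2]
tcp_rot: [179.9, -0.0, 86.5]
ft_force: [0.0, 0.1, -1.2]
finger_gap: 43.5
grip_force: 35.9
```

Emit:
step_arm(rows=[[[0, 0, 0.5], 0], [[0, 0, 0.5], 0], [[0, 0, 0.5], 0], [[0, 0, 0.5], 0], [[0, 0, 0.5], 0], [[0, 0, -30], 0], [[0, 0, -75], 0], [[0, 0, -120], 0], [[0, 0, -140], 0], [[0, 0, -140], 0]], fingers=1)

```text
time: 11.2
tool_pos: [481.2, 55.6, 224.9]
tcp_rot: [179.6, -0.0, 86.5]
ft_force: [0.3, 0.1, -0.2]
finger_gap: 85.2
grip_force: 0.0
```

Emit:
step_arm(rows=[[[30, 1.3, 0], -8.3], [[59, 2.6, 0], -16.6], [[89, 4, 0], -24.9], [[118, 5.2, 0], -33.2], [[148, 6.5, 0], -41.5], [[177, 7.8, 0], -49.8], [[207, 9, 0], -58], [[236, 10.4, 0], -66.3], [[266, 11.7, 0], -74.6], [[295, 13, 0], -82.8], [[325, 14.3, 0], -91], [[354, 15.6, 0], -99.2]])

```text
time: 12.4
tool_pos: [515.3, 408.9, 218.2]
tcp_rot: [-179.9, -0.1, -174.0]
ft_force: [1.1, 0.2, -0.0]
finger_gap: 85.6
grip_force: 0.0
```

Emit:
step_arm(rows=[[[0, 0, 0], 0], [[0, 0, 0], 0]])

```text
time: 12.6
tool_pos: [515.2, 408.0, 218.2]
tcp_rot: [-179.9, -0.1, -174.3]
ft_force: [0.3, 0.0, -0.2]
finger_gap: 85.5
grip_force: 0.0
```

```bash
python3 - <<'E'
from h import *
np.set_printoptions(precision=1,suppress=True)
c=get_calibration("wrist"); s=r.sense(); print(s["time"],s["tool_pos"],s["tcp_rot"],s["joint_pos"])
im=snapshot("wrist");cv2.imwrite("pics/w4.png",im)
hsv=cv2.cvtColor(im,40)
m=np.uint8((hsv[...,0]>5)&(hsv[...,0]<18)&(hsv[...,1]>110))*255
n,l,st,ce=cv2.connectedComponentsWithStats(m)
for i in range(1,n):
    if st[i,4]>300: print(st[i],ce[i])
i=1+np.argmax(st[1:,4]); k=max(cv2.findContours(np.uint8(l==i),0,1)[0],key=cv2.contourArea)
for z in(144,152): print(cv2.minAreaRect(plane(c,k[:,0],z)[:,:2].astype(np.float32)))
E
```

```text
12.6 [515.2 408.  218.2] [-179.9   -0.1 -174.3] [ 33.9  17.1  76.8  -0.   86.3 -61.8]
[ 308  159   25  186 3852] [320.8 253.5]
((518.874267578125, 408.20391845703125), (125.27020263671875, 15.637761116027832), 5.051432132720947)
((515.77734375, 407.9131774902344), (120.41818237304688, 15.032081604003906), 5.051428318023682)
```

Emit:
step_arm(rows=[[[-2, 0, 25], 0.6], [[-2, 0, 55], 0.6], [[-2, 0, 75], 0.6], [[-2, 0, 82], 0.6], [[-2, 0, 83], 0.6], [[-2, 0, 83], 0.6]])

```text
time: 13.25
tool_pos: [518.6, 408.0, 138.5]
tcp_rot: [180.0, 0.1, -175.0]
ft_force: [-0.4, 0.0, 0.6]
finger_gap: 85.4
grip_force: 0.0
```

Emit:
step_arm(rows=[[[0, 0, 0], 0], [[0, 0, 0], 0], [[0, 0, 0], 0], [[0, 0, 0], 0], [[0, 0, 0], 0], [[0, 0, 0], 0], [[0, 0, 0], 0], [[0, 0, 0], 0], [[0, 0, 0], 0], [[0, 0, 0], 0], [[0, 0, 0], 0]], fingers=0.05, squeeze=80)

```text
time: 14.35
tool_pos: [518.2, 408.4, 137.7]
tcp_rot: [180.0, 0.0, -174.9]
ft_force: [-0.1, 0.7, 4.9]
finger_gap: 14.7
grip_force: 78.3
```

Emit:
step_arm(rows=[[[0, 0, -20], 0], [[0, 0, -60], 0], [[0, 0, -100], 0], [[0, 0, -125], 0], [[4, -20, -125], 0], [[12, -60, -125], 1], [[19, -100, -125], 2], [[27, -140, -125], 3], [[35, -180, -125], 4], [[43, -220, -125], 5], [[51, -260, -125], 6], [[58, -300, -125], 7]])

```text
time: 15.55
tool_pos: [485.9, 102.6, 261.3]
tcp_rot: [-180.0, -0.1, 178.1]
ft_force: [1.1, -0.4, -1.4]
finger_gap: 14.6
grip_force: 78.1
```

Emit:
step_arm(rows=[[[10, -40, 0], 0.6], [[20, -80, 0], 1.2], [[30, -110, 0], 1.5], [[33, -112, 0], 1.5], [[33, -112, 0], 1.5], [[33, -112, 0], 1.5]])

```text
time: 16.15
tool_pos: [450.2, -5.9, 261.9]
tcp_rot: [180.0, -0.0, 176.6]
ft_force: [-0.6, -0.7, -1.0]
finger_gap: 14.4
grip_force: 78.3
```

```bash
python3 - <<'E'
from h import *
np.set_printoptions(precision=1,suppress=True)
c=get_calibration("wrist"); s=r.sense(); print(s["time"],s["tool_pos"],s["tcp_rot"],s["ft_force"],s["finger_gap"])
im=snapshot("wrist");cv2.imwrite("pics/w5.png",im)
sd=snapshot("side");sc=snapshot("scene");cv2.imwrite("pics/sd5.png",sd);cv2.imwrite("pics/sc5.png",sc)
g=cv2.cvtColor(im,6); p=proj(c,[475,-2,56])[0].astype(int); print(p)
for n,i in(("side",sd),("scene",sc)):
    cc=get_calibration(n); t=s["tool_pos"]
    q=proj(cc,[t+[0,0,6],t-[0,0,105.7],[475,-2,56]]);print(n,q.tolist())
    x,y=np.int32((q[1]+q[2])/2) 
    globals()[n]=cv2.resize(i[y-50:y+50,x-65:x+65],(390,300),interpolation=2)
o=np.zeros((600,800,3),np.uint8);o[:300,:390]=side;o[300:,:390]=scene
a=im[130:430,220:420];o[:600,400:]=cv2.resize(a,(400,600))
cv2.imwrite("pics/v5.png",o)
E
```

```text
16.15 [450.2  -5.9 261.9] [180.   -0.  176.6] [-0.6 -0.7 -1. ] 14.43802630699305
[325 231]
side [[333.1166323454036, 210.88341273355132], [331.4965553832988, 237.8413726472795], [322.6261248082099, 259.4186624003136]]
scene [[305.2569488445194, 223.54991455329534], [306.1214868145155, 253.94503010351076], [311.7464527018728, 271.55758412151783]]
```

View pics/v5.png

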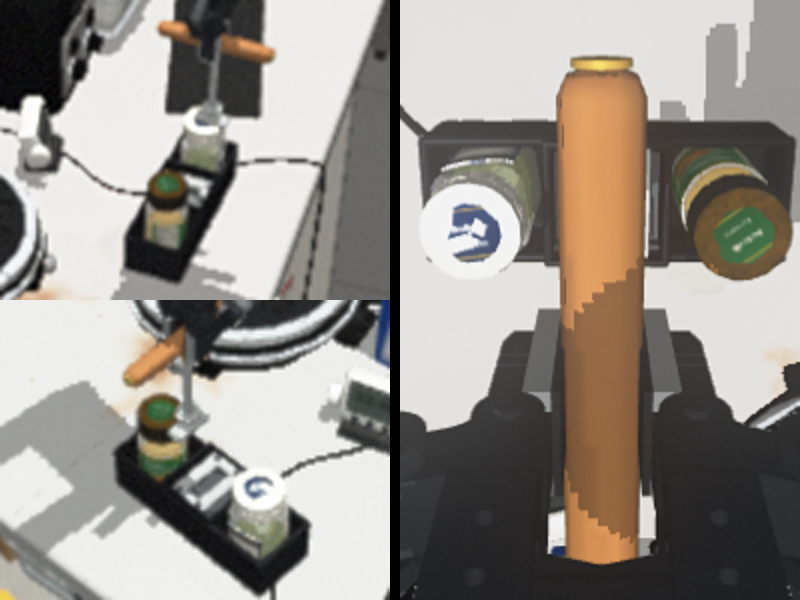

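The picture shows both jars standing in their pockets, the handle held level and straight, and the foot at scene (305,255) and side (332,237), within a pixel of the prediction. Shifting sideways so the wrist camera sees the slot past the bar.

Emit:
step_arm(rows=[[[-14, -25, 0], 0], [[-28, -50, 0], 0], [[-28, -50, 0], 0], [[-28, -50, 0], 0]])

```text
time: 16.7
tool_pos: [475.3, -57.8, 261.9]
tcp_rot: [180.0, -0.1, 176.6]
ft_force: [0.1, 0.8, -1.4]
finger_gap: 14.5
grip_force: 78.4
```

```bash
cat > slot.py <<'E'
from h import *
np.set_printoptions(precision=1,suppress=True)
def slot(im,c,g0=(475,-2,56),thr=140,z=56,h=45):
    g=cv2.cvtColor(im,6); x,y=np.int32(proj(c,list(g0))[0]); x0,y0=x-h,y-h; m=np.uint8(g[y0:y+h,x0:x+h]>thr)
    cs,hh=cv2.findContours(m,cv2.RETR_CCOMP,2)
    for k,q in enumerate(cs):
        a=cv2.contourArea(q)
        if a>60:
            P=plane(c,q[:,0]+[x0,y0],z)[:,:2].astype(np.float32); R_=cv2.minAreaRect(P)
            if 10<min(R_[1])<60 and max(R_[1])<75: print(a,hh[0][k][3]>=0,np.round(R_[0],1),np.round(R_[1],1),round(R_[2],1))
E
python3 - <<'E'
from slot import *
c=get_calibration("wrist"); s=r.sense(); print(s["time"],s["tool_pos"],s["tcp_rot"])
im=snapshot("wrist");cv2.imwrite("pics/w6.png",im)
for t in(110,140,170): print(t);slot(im,c,thr=t)
for n in("scene","side"):
    for t in (130,160): print(n,t);slot(snapshot(n),get_calibration(n),thr=t,h=20)
# bar in tool frame
hsv=cv2.cvtColor(im,40); m=np.uint8((hsv[...,0]>5)&(hsv[...,0]<28)&(hsv[...,1]>110))*255
m[:, :280]=0;m[:,365:]=0;m[400:]=0
ys,xs=np.nonzero(m); k=ys<260
top=ys.min(); print('top',top,[ (y,xs[ys==y].min(),xs[ys==y].max()) for y in (top+3,200,230,260,300)])
e=plane(c,[(320.5,top),(xs[ys==230].min(),230),(xs[ys==230].max(),230)],s["tool_pos"][2]+6.3)
print(R.from_euler('xyz',s["tcp_rot"],degrees=True).inv().apply(e-s["tool_pos"]))
E
```

```text
16.7 [475.3 -57.8 261.9] [180.   -0.1 176.6]
110
2023.5 False [475.2  -5.3] [45.8 58.7] 88.0
697.5 True [475.3  -2.2] [18.3 40.5] 86.6
140
1869.5 False [475.6  -2.2] [37.9 56.7] 86.6
776.5 True [475.4  -2.1] [19.5 42.5] 86.6
170
196.0 False [514.8 -20.3] [25.  10.8] 86.6
357.5 False [516.9  23.2] [39.4 11.9] 86.5
scene 130
scene 160
side 130
side 160
top 159 [(np.int64(162), np.int64(306), np.int64(335)), (200, np.int64(299), np.int64(342)), (230, np.int64(299), np.int64(340)), (260, np.int64(300), np.int64(341)), (300, np.int64(303), np.int64(340))]
[[65.9  0.1 -6.2]
 [39.6 -8.1 -6.3]
 [39.6  7.4 -6.3]]
```

Slot confirmed at (475.4,−2.2) in a third view, and the bar is centred in the grip. Moving over the slot and lowering the foot to just above the plate.

Emit:
step_arm(rows=[[[1, 28, 0], 0], [[1.8, 55.6, 0], 0], [[1.8, 55.6, 0], 0], [[1.8, 55.6, 40], 0], [[1.8, 55.6, 75], 0], [[1.8, 55.6, 90], 0], [[1.8, 55.6, 94], 0], [[1.8, 55.6, 96], 0], [[1.8, 55.6, 96], 0]])

```text
time: 17.85
tool_pos: [477.7, -2.8, 168.0]
tcp_rot: [-180.0, 0.1, 176.6]
ft_force: [1.0, 0.4, -1.9]
finger_gap: 14.5
grip_force: 78.5
```

Emit:
step_arm(rows=[[[0, 0, 2], 0], [[0, 0, 4], 0], [[0, 0, 6], 0], [[0, 0, 7], 0], [[0, 0, 7], 0]])

```text
time: 18.35
tool_pos: [476.5, -2.6, 159.1]
tcp_rot: [180.0, -0.0, 176.6]
ft_force: [-0.1, 0.6, 0.0]
finger_gap: 14.5
grip_force: 78.5
```

The foot is 2–3 mm into the slot without force. Going on down.

Emit:
step_arm(rows=[[[0, 0, 2], 0], [[0, 0, 4], 0], [[0, 0, 6], 0], [[0, 0, 8], 0], [[0, 0, 8], 0]])

```text
time: 18.85
tool_pos: [476.4, -2.6, 150.8]
tcp_rot: [180.0, -0.0, 176.6]
ft_force: [0.0, -0.5, -1.1]
finger_gap: 14.1
grip_force: 78.5
```

Emit:
step_arm(rows=[[[0, 0, 1], 0], [[0, 0, 2], 0], [[0, 0, 3], 0], [[0, 0, 4], 0], [[0, 0, 4], 0]])

```text
time: 19.35
tool_pos: [477.0, -2.6, 147.8]
tcp_rot: [-180.0, 0.1, 176.6]
ft_force: [-0.8, 0.1, 4.9]
finger_gap: 14.7
grip_force: 79.1
```

Emit:
step_arm(rows=[[[0, 0, 1], 0], [[0, 0, 2], 0], [[0, 0, 3], 0], [[0, 0, 3.3], 0], [[0, 0, 3.3], 0]])

```text
time: 19.85
tool_pos: [477.1, -2.6, 144.6]
tcp_rot: [-180.0, 0.1, 176.6]
ft_force: [-1.1, 0.8, 5.7]
finger_gap: 14.6
grip_force: 79.4
```

Emit:
step_arm(rows=[[[0, 0, 0.5], 0], [[0, 0, 0.5], 0], [[0, 0, 0.5], 0]])

```text
time: 20.15
tool_pos: [477.1, -2.6, 144.2]
tcp_rot: [-180.0, 0.1, 176.6]
ft_force: [-1.8, 0.2, 6.7]
finger_gap: 14.7
grip_force: 79.4
```

Emit:
step_arm(rows=[[[0, 0, 0.6], 0], [[0, 0, 0.6], 0]])

```text
time: 20.35
tool_pos: [477.1, -2.6, 143.6]
tcp_rot: [-180.0, 0.1, 176.6]
ft_force: [-0.6, -0.2, 6.8]
finger_gap: 14.6
grip_force: 79.5
```

Emit:
step_arm(rows=[[[0, 0, 0.6], 0], [[0, 0, 0.6], 0]])

```text
time: 20.55
tool_pos: [477.2, -2.7, 143.0]
tcp_rot: [-180.0, 0.1, 176.6]
ft_force: [-1.0, 0.1, 7.4]
finger_gap: 14.7
grip_force: 79.5
```

Emit:
step_arm(rows=[[[0, 0, 0.6], 0], [[0, 0, 0.6], 0]])

```text
time: 20.75
tool_pos: [477.2, -2.6, 142.5]
tcp_rot: [-180.0, 0.1, 176.6]
ft_force: [-1.7, 0.7, 7.9]
finger_gap: 14.9
grip_force: 79.6
```

Force about 8 N: close to the stop at about 18.7 mm. Backing off 0.6 mm and making the quarter turn.

Emit:
step_arm(rows=[[[0, 0, -0.6], 7.5], [[0, 0, -0.6], 15], [[0, 0, -0.6], 22.5], [[0, 0, -0.6], 30], [[0, 0, -0.6], 37.5], [[0, 0, -0.6], 45]])

```text
time: 21.35
tool_pos: [477.6, -2.8, 143.4]
tcp_rot: [179.9, 0.1, 131.3]
ft_force: [-0.5, -0.1, 7.0]
finger_gap: 15.0
grip_force: 79.7
```

Emit:
step_arm(rows=[[[0, 0, 0], 7.5], [[0, 0, 0], 15], [[0, 0, 0], 22.5], [[0, 0, 0], 30], [[0, 0, 0], 37.5], [[0, 0, 0], 45], [[0, 0, 0], 45], [[0, 0, 0], 45]])

```text
time: 22.15
tool_pos: [477.6, -2.7, 143.3]
tcp_rot: [179.9, 0.0, 86.6]
ft_force: [1.0, -0.7, 7.5]
finger_gap: 14.8
grip_force: 79.7
```

```bash
python3 - <<'E'
from slot import *
s=r.sense();print(s["time"],s["tool_pos"],s["tcp_rot"],s["ft_force"],s["wrist_torque"])
c=get_calibration("wrist");im=snapshot("wrist");cv2.imwrite("pics/w7.png",im);cv2.imwrite("pics/sd7.png",snapshot("side"))
# caddy rim edges: dark pixels; long edges via Hough
g=cv2.cvtColor(im,6);L=cv2.createLineSegmentDetector().detect(g)[0][:,0]
for l in L:
    P=plane(c,l.reshape(2,2),53)[:,:2]; d=P[1]-P[0]; n=np.hypot(*d); a=np.degrees(np.arctan2(d[1],d[0]))%180
    if n>45 and 70<a<105 and abs(P.mean(0)[0]-477)<60: print(P.round(0).tolist(),round(n),round(a,1))
E
```

```text
22.15 [477.6  -2.7 143.3] [179.9   0.   86.6] [ 1.  -0.7  7.5] [0.1 0.1 0. ]
[[514.0, 86.0], [508.0, -16.0]] 102 86.8
[[438.0, -44.0], [444.0, 43.0]] 87 86.3
[[486.0, -86.0], [490.0, -27.0]] 59 86.2
[[461.0, -58.0], [457.0, -125.0]] 67 86.7
[[468.0, 48.0], [464.0, -19.0]] 67 86.8
```

The caddy stayed at 86.5° and the turn was free. Letting the spring lift the foot into the notch.

Emit:
step_arm(rows=[[[0, 0, -1], 0], [[0, 0, -2], 0], [[0, 0, -3], 0], [[0, 0, -4], 0], [[0, 0, -4], 0]])

```text
time: 22.75
tool_pos: [477.0, -2.7, 146.6]
tcp_rot: [180.0, 0.0, 86.6]
ft_force: [1.4, -0.0, 4.3]
finger_gap: 14.8
grip_force: 79.1
```

Emit:
step_arm(rows=[[[0, 0, -0.5], 0], [[0, 0, -1], 0], [[0, 0, -1], 0], [[0, 0, -1], 0]])

```text
time: 23.15
tool_pos: [476.8, -2.6, 147.4]
tcp_rot: [180.0, 0.0, 86.6]
ft_force: [1.4, 0.5, 4.6]
finger_gap: 14.5
grip_force: 79.1
```

Emit:
step_arm(rows=[[[0, 0, -0.5], 0], [[0, 0, -1], 0], [[0, 0, -1], 0], [[0, 0, -1], 0]])

```text
time: 23.55
tool_pos: [476.5, -2.6, 147.9]
tcp_rot: [-180.0, -0.0, 86.6]
ft_force: [2.4, 0.0, -1.4]
finger_gap: 14.7
grip_force: 78.6
```

Emit:
step_arm(rows=[[[0, 0, -0.5], 0], [[0, 0, -1], 0], [[0, 0, -1], 0], [[0, 0, -1], 0]])

```text
time: 23.95
tool_pos: [475.6, -2.4, 148.2]
tcp_rot: [-179.8, -0.0, 86.6]
ft_force: [0.3, 0.5, -8.9]
finger_gap: 14.5
grip_force: 78.1
```

Emit:
step_arm(rows=[[[0, 0, 0], 5], [[0, 0, 0], 8], [[0, 0, 0], 8]])

```text
time: 24.25
tool_pos: [476.0, -2.5, 148.6]
tcp_rot: [-179.9, 0.0, 78.6]
ft_force: [-0.4, 0.5, -8.5]
finger_gap: 14.5
grip_force: 78.1
```

```bash
python3 - <<'E'
from h import *
s=r.sense();print(s["tool_pos"],s["tcp_rot"],s["ft_force"],s["wrist_torque"])
E
```

```text
[475.9897433   -2.46943225 148.56566907] [-1.79901793e+02  6.14277053e-03  7.85553114e+01] [-0.4403122   0.52735848 -8.50290601] [0.02028895 0.02135578 0.0022228 ]
```

It holds: the tension is −8.9 N, the caddy's full weight, with the foot at notch height. Squaring the yaw and lifting 40 mm to check.

Emit:
step_arm(rows=[[[0, 0, -2], -4], [[0, 0, -5], -8], [[0, 0, -12], -8], [[0, 0, -20], -8], [[0, 0, -30], -8], [[0, 0, -38], -8], [[0, 0, -40], -8], [[0, 0, -40], -8], [[0, 0, -40], -8]])

```text
time: 25.15
tool_pos: [476.5, -2.6, 189.0]
tcp_rot: [-180.0, -0.0, 86.6]
ft_force: [-0.6, 1.1, -9.6]
finger_gap: 14.5
grip_force: 78.3
```

```bash
cat > lines.py <<'E'
from slot import *
def lines(im,c,z,lo=70,hi=115,nmin=45,near=None,d0=80):
    g=cv2.cvtColor(im,6)
    for l in cv2.createLineSegmentDetector().detect(g)[0][:,0]:
        P=plane(c,l.reshape(2,2),z)[:,:2]; d=P[1]-P[0]; n=np.hypot(*d); a=np.degrees(np.arctan2(d[1],d[0]))%180
        if n>nmin and lo<a<hi and (near is None or np.hypot(*(P.mean(0)-near))<d0): print(l.round(0),P.round(0).tolist(),round(n),round(a,1))
E
python3 - <<'E'
from lines import *
s=r.sense();print(s["time"],s["tool_pos"],s["tcp_rot"],s["ft_force"],s["wrist_torque"])
c=get_calibration("wrist");im=snapshot("wrist");cv2.imwrite("pics/w8.png",im)
z=s["tool_pos"][2]-148+53
lines(im,c,z,near=s["tool_pos"][:2],d0=110)
E
```

```text
25.15 [476.5  -2.6 189. ] [-180.    -0.    86.6] [-0.6  1.1 -9.6] [-0. -0. -0.]
[271. 299. 263. 103.] [[438.0, -43.0], [446.0, 90.0]] 134 86.3
[152.   0. 209. 334.] [[388.0, 151.0], [388.0, -69.0]] 220 90.0
[337. 406. 339. 306.] [[481.0, -143.0], [487.0, -51.0]] 92 86.6
[302. 326. 303. 383.] [[459.0, -67.0], [456.0, -119.0]] 53 86.5
[300. 173. 302. 249.] [[466.0, 46.0], [463.0, -6.0]] 52 87.0
```

The caddy hangs level and parallel to the tool (86.5°). Carrying it over to the mat.

Emit:
step_arm(rows=[[[-10, 2, 0], 0], [[-35, 7, 0], -2], [[-70, 14, 0], -4], [[-105, 21, 0], -6], [[-140, 28, 0], -8], [[-175, 35, 0], -10], [[-210, 43, 0], -12], [[-245, 50, 0], -14], [[-270, 55, 0], -16], [[-285, 58, 0], -17], [[-291, 59, 0], -18], [[-291, 59, 0], -18]])

```text
time: 26.4
tool_pos: [517.8, -297.5, 188.6]
tcp_rot: [-180.0, -0.0, 104.6]
ft_force: [0.2, 0.8, -8.4]
finger_gap: 14.4
grip_force: 78.3
```

Emit:
step_arm(rows=[[[0, 0, 0], 0], [[0, 0, 0], 0], [[0, 0, 0], 0]])

```text
time: 26.7
tool_pos: [518.4, -295.7, 189.4]
tcp_rot: [180.0, -0.0, 104.6]
ft_force: [-0.6, 0.8, -8.5]
finger_gap: 14.7
grip_force: 78.3
```

```bash
python3 - <<'E'
from lines import *
s=r.sense();t=s["tool_pos"];print(s["time"],t,s["tcp_rot"],s["ft_force"],s["wrist_torque"])
c=get_calibration("wrist");im=snapshot("wrist");cv2.imwrite("pics/w9.png",im);cv2.imwrite("pics/sc9.png",snapshot("scene"));cv2.imwrite("pics/sd9.png",snapshot("side"))
u=np.array([np.cos(np.radians(105)),np.sin(np.radians(105))])
print(proj(c,[[*(np.array([518.5,-300])+a*120*u+b*58*np.array([-u[1],u[0]])),5] for a in(1,-1) for b in(1,-1)]))
print('rim');lines(im,c,t[2]-148+53,lo=90,hi=120,near=t[:2],d0=110,nmin=35)
print('mat');lines(im,c,5,lo=90,hi=120,near=(518,-300),d0=150,nmin=25);print('short');lines(im,c,5,lo=0,hi=30,near=(518,-300),d0=150,nmin=25)
E
```

```text
26.7 [ 518.4 -295.7  189.4] [180.   -0.  104.6] [-0.6  0.8 -8.5] [ 0. -0.  0.]
[[249.5  79.2]
 [387.4  78.2]
 [264.7 328.8]
 [375.8 328.2]]
rim
[360. 268. 362. 218.] [[550.0, -307.0], [541.0, -271.0]] 36 104.6
[274. 218. 276. 269.] [[484.0, -286.0], [493.0, -322.0]] 37 104.4
[392.  86. 376. 326.] [[535.0, -187.0], [575.0, -348.0]] 166 104.0
[265. 326. 255.  84.] [[494.0, -369.0], [454.0, -207.0]] 167 103.9
[342. 287. 346. 334.] [[542.0, -324.0], [555.0, -361.0]] 40 110.5
[337. 382. 339. 334.] [[560.0, -405.0], [550.0, -362.0]] 44 103.6
[302. 332. 303. 374.] [[523.0, -367.0], [532.0, -405.0]] 39 104.0
[339. 306. 340. 233.] [[544.0, -339.0], [529.0, -285.0]] 55 105.4
[370. 174. 368. 228.] [[537.0, -242.0], [547.0, -277.0]] 36 105.4
[300. 173. 302. 261.] [[493.0, -253.0], [509.0, -311.0]] 61 105.3
mat
[360. 268. 362. 218.] [[570.0, -340.0], [557.0, -291.0]] 51 104.6
[274. 218. 276. 269.] [[478.0, -312.0], [491.0, -362.0]] 52 104.4
[392.  86. 376. 326.] [[549.0, -174.0], [605.0, -398.0]] 231 104.0
[265. 326. 255.  84.] [[493.0, -427.0], [437.0, -202.0]] 232 103.9
[295. 334. 298. 297.] [[
[... 203 characters left out ...]
 -401.0], [568.0, -359.0]] 47 116.7
[339. 306. 340. 233.] [[562.0, -385.0], [541.0, -310.0]] 77 105.4
[287. 290. 280. 325.] [[507.0, -382.0], [508.0, -422.0]] 40 92.4
[302. 306. 302. 331.] [[525.0, -395.0], [532.0, -423.0]] 29 104.7
[301. 262. 301. 296.] [[513.0, -348.0], [521.0, -384.0]] 37 103.0
[341. 218. 341. 188.] [[538.0, -296.0], [531.0, -269.0]] 28 104.8
[370. 174. 368. 228.] [[552.0, -250.0], [566.0, -299.0]] 51 105.4
[300. 173. 302. 261.] [[491.0, -265.0], [513.0, -347.0]] 85 105.3
[364. 272. 365. 232.] [[575.0, -343.0], [564.0, -303.0]] 41 105.3
[267. 217. 265. 164.] [[471.0, -312.0], [459.0, -265.0]] 49 103.9
short
[257.  82. 389.  84.] [[438.0, -200.0], [546.0, -173.0]] 112 13.9
```

Mat centre from the wrist view is (521,−303) at yaw 104°, with the edges fitting 116 mm. Correcting and lowering.

Emit:
step_arm(rows=[[[-2, 0.5, 4], 0.3], [[-4.4, 0.9, 12], 0.6], [[-4.4, 0.9, 22], 0.6], [[-4.4, 0.9, 29], 0.6], [[-4.4, 0.9, 32], 0.6], [[-4.4, 0.9, 34], 0.6], [[-4.4, 0.9, 34.5], 0.6], [[-4.4, 0.9, 34.5], 0.6]])

```text
time: 27.65
tool_pos: [520.5, -300.7, 155.1]
tcp_rot: [180.0, 0.0, 104.0]
ft_force: [0.7, -0.7, -9.2]
finger_gap: 14.3
grip_force: 78.2
```

Emit:
step_arm(rows=[[[0, 0, 0.5], 0], [[0, 0, 1], 0], [[0, 0, 1], 0], [[0, 0, 1], 0]])

```text
time: 28.05
tool_pos: [520.3, -300.6, 153.9]
tcp_rot: [180.0, 0.0, 104.0]
ft_force: [-0.2, -0.0, -8.5]
finger_gap: 14.6
grip_force: 78.2
```

Emit:
step_arm(rows=[[[0, 0, 0.5], 0], [[0, 0, 0.8], 0], [[0, 0, 0.8], 0], [[0, 0, 0.8], 0]])

```text
time: 28.45
tool_pos: [520.3, -300.6, 153.1]
tcp_rot: [180.0, 0.0, 104.0]
ft_force: [0.2, 0.8, -8.8]
finger_gap: 14.1
grip_force: 78.5
```

Emit:
step_arm(rows=[[[0, 0, 0.4], 0], [[0, 0, 0.7], 0], [[0, 0, 0.7], 0], [[0, 0, 0.7], 0]])

```text
time: 28.85
tool_pos: [520.5, -300.8, 152.9]
tcp_rot: [180.0, 0.0, 104.0]
ft_force: [-1.6, 1.9, -1.6]
finger_gap: 14.7
grip_force: 79.4
```

It has touched down. Releasing and going straight up.

Emit:
step_arm(rows=[[[0, 0, 0.3], 0], [[0, 0, 0.3], 0], [[0, 0, 0.3], 0]])

```text
time: 29.15
tool_pos: [520.7, -300.9, 152.9]
tcp_rot: [180.0, 0.1, 104.0]
ft_force: [-1.8, 1.0, 4.2]
finger_gap: 14.7
grip_force: 80.1
```

Emit:
step_arm(rows=[[[0, 0, 0], 0], [[0, 0, 0], 0], [[0, 0, 0], 0], [[0, 0, 0], 0], [[0, 0, 0], 0], [[0, 0, 0], 0], [[0, 0, 0], 0], [[0, 0, -15], 0], [[0, 0, -40], 0], [[0, 0, -80], 0], [[0, 0, -110], 0], [[0, 0, -110], 0]], fingers=0.8)

```text
time: 30.35
tool_pos: [522.6, -302.2, 269.9]
tcp_rot: [179.6, 0.5, 104.0]
ft_force: [0.4, -0.8, 1.3]
finger_gap: 68.4
grip_force: 0.0
```

Emit:
step_arm(rows=[[[40, 0, -20], 0], [[80, 0, -40], 0], [[100, 0, -40], 0], [[100, 0, -40], 0], [[100, 0, -40], 0]])

```text
time: 30.85
tool_pos: [496.1, -203.6, 302.3]
tcp_rot: [180.0, 0.0, 104.0]
ft_force: [-0.3, -0.0, -0.9]
finger_gap: 68.2
grip_force: 0.0
```

```bash
python3 - <<'E'
from lines import *
s=r.sense();print(s["time"],s["tool_pos"],s["ft_force"])
c=get_calibration("wrist");im=snapshot("wrist");cv2.imwrite("pics/w10.png",im);cv2.imwrite("pics/sc10.png",snapshot("scene"));cv2.imwrite("pics/sd10.png",snapshot("side"))
hsv=cv2.cvtColor(im,40); m=np.uint8((hsv[...,0]>5)&(hsv[...,0]<18)&(hsv[...,1]>110))*255
n,l,st,ce=cv2.connectedComponentsWithStats(m)
i=1+np.argmax(st[1:,4]); k=max(cv2.findContours(np.uint8(l==i),0,1)[0],key=cv2.contourArea)
print('bar',cv2.minAreaRect(plane(c,k[:,0],159)[:,:2].astype(np.float32)))
print('rim');lines(im,c,58,lo=90,hi=120,near=(520,-300),d0=130,nmin=50)
print('mat');lines(im,c,5,lo=90,hi=120,near=(520,-300),d0=150,nmin=120)
print('rim short');lines(im,c,58,lo=0,hi=30,near=(520,-300),d0=150,nmin=30)
cs,cd=get_calibration("scene"),get_calibration("side")
o=[]
for n,cc in(("sc",cs),("sd",cd)):
    h=cv2.cvtColor(cv2.imread(f"pics/{n}10.png"),40);q=proj(cc,[520,-301,159])[0]
    mm=np.uint8((h[...,0]>4)&(h[...,0]<18)&(h[...,1]>100));yy,xx=np.mgrid[:480,:640];mm[np.hypot(xx-q[0],yy-q[1])>50]=0
    ys,xs=np.nonzero(mm);o.append((xs.mean(),ys.mean()));print(n,len(xs),q,o[-1],xs.min(),xs.max(),ys.min(),ys.max())
print(tri(cs,o[0],cd,o[1]))
E
```

```text
30.85 [ 496.1 -203.6  302.3] [-0.3 -0.  -0.9]
bar ((513.568359375, -289.226318359375), (35.618247985839844, 154.60546875), 14.02001953125)
rim
[368. 178. 361. 342.] [[540.0, -168.0], [590.0, -368.0]] 205 103.9
[280. 342. 274. 178.] [[491.0, -392.0], [442.0, -193.0]] 205 104.0
[242. 294. 243. 337.] [[432.0, -338.0], [445.0, -396.0]] 59 102.3
[397. 338. 399. 302.] [[632.0, -351.0], [618.0, -302.0]] 51 106.1
[312. 276. 315. 348.] [[509.0, -294.0], [536.0, -391.0]] 100 105.7
[326. 363. 328. 274.] [[555.0, -409.0], [526.0, -288.0]] 125 103.3
[345. 211. 344. 257.] [[526.0, -209.0], [539.0, -262.0]] 55 103.9
mat
[368. 178. 361. 342.] [[549.0, -174.0], [605.0, -401.0]] 234 103.9
[280. 342. 274. 178.] [[493.0, -429.0], [437.0, -202.0]] 234 104.0
[326. 363. 328. 274.] [[566.0, -449.0], [533.0, -310.0]] 142 103.3
rim short
[276. 176. 366. 176.] [[443.0, -190.0], [537.0, -167.0]] 97 13.9
sc 352 [419.8 298.2] (np.float64(418.82954545454544), np.float64(297.9488636363636)) 386 446 257 310
sd 268 [336.4 180.6] (np.float64(325.22014925373134), np.float64(181.67537313432837)) 314 341 168 205
[[ 548.6 -294.7  139.6   27.1]]
```

```bash
python3 - <<'E'
from lines import *
C=np.array([521.2,-303.7]);u=np.array([-.242,.970]);ok=True
for n in("wrist","scene","side"):
    c=get_calibration(n);im=snapshot(n);h=cv2.cvtColor(im,40);yy,xx=np.mgrid[:480,:640]
    A=np.r_[C+61*u,116];q=proj(c,A)[0]
    m=(h[...,0]>40)&(h[...,0]<85)&(h[...,1]>110)&(h[...,2]>80)&(np.hypot(xx-q[0],yy-q[1])<(40 if n=="wrist" else 8))
    print(n,'dark lid pred',q,'seen',xx[m].mean(),yy[m].mean(),m.sum())
    q=proj(c,np.r_[C-61*u,109])[0];m=(im.min(2)>190)&(np.hypot(xx-q[0],yy-q[1])<(40 if n=="wrist" else 10))
    print('  white lid pred',q,'seen',xx[m].mean(),yy[m].mean(),m.sum())
    b=proj(c,[np.r_[C+3*u+k*55*u,161.5+2] for k in(1,0,-1)]);print('  bar',b.round().tolist(),[h[int(y),int(x)].tolist() for x,y in b])
s=r.sense();print(s["time"],s["finger_gap"])
E
```

```text
wrist dark lid pred [321.2 254. ] seen 312.0979381443299 253.5257731958763 194
  white lid pred [321.3 355.7] seen 317.26998629511195 366.29602558245773 2189
  bar [[321.0, 277.0], [321.0, 333.0], [321.0, 384.0]] [[15, 143, 224], [15, 140, 230], [14, 142, 219]]
scene dark lid pred [394.6 299.4] seen 394.1333333333333 301.5777777777778 45
  white lid pred [441.7 319.5] seen 441.68518518518516 320.55555555555554 216
  bar [[398.0, 289.0], [420.0, 297.0], [443.0, 305.0]] [[14, 143, 220], [14, 142, 223], [14, 143, 224]]
side dark lid pred [335.  200.2] seen 337.4 200.6 5
  white lid pred [336.2 181.1] seen 338.1764705882353 182.8235294117647 68
  bar [[336.0, 189.0], [336.0, 180.0], [337.0, 171.0]] [[14, 144, 223], [14, 143, 223], [12, 86, 151]]
31.15 68.45510521334911
```

The bar and both lids are where predicted in all views, and the caddy is square and centred on the mat. Handing in.

```bash
python3 -c "
from bench import r
print(r.hand_in())"
```

```text
the job is handed in; nothing more can be done
None
```

The job is handed in at about 31 s: both jars are in their pockets, the handle is locked over them, and the caddy stands squarely on the bar mat with the arm clear; no verdict came back, only confirmation of the hand-in.

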